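Check the spring of the weighing forceps on the ruled plate

ROBOT

A 7-joint arm with a two-finger parallel gripper is mounted at the origin on the work surface; the furniture and walls round the work are solid. World frame = base frame: x ahead of the robot, y to its left, z up, the work surface at z = 0. Lengths are in mm, angles in rad, forces in N, time in s.
With the tool pointing down it reaches from about 375 to 925 mm from the base axis. Payload 3.1 kg.
Tool frame: the origin (TCP) lies between the finger pads; the fingertips stand 17 mm ahead of it and the grasp point (between the pads) lies 2 mm behind it; y points along the fingers, z is the direction in which the jaws open and shut, and the axes are right-handed (so a half turn about y gives the same grasp; the last joint's range is limited). The gripper opens to 85 mm and grips with 20 to 120 N. Pads are 22 mm wide; open, the fingers measure 114 mm over their backs; the gripper's body (76 mm by 85 mm) begins 54 mm behind the grasp point. The pads swing forward as they close: fully open they stand 13 mm farther back than shut.
Start: joints at [-0.098, 0.383, 0.044, 1.598, -0.018, 1.161, -0.05], TCP at [650.003, 0.022, 248.269] pointing down, gripper open.
Joint ranges: [-2.61, 2.61], [-0.41, 2.15], [-1.48, 1.57], [0, 2.5], [-1.57, 4.71], [0.05, 1.97], [-2.85, 2.85]. Speed limits (rad/s): [2.79, 2.79, 3.14, 3.14, 3.14, 3.14, 3.14].

INTERFACE

Orientations are given as a unit quaternion [x, y, z, w].
In Python, from plant import * gives the robot as it stands.
- The arm moves only by the shell command python3 -m handwheel 'ROWS' [FORCE]. ROWS is JSON, a list of rows, each an object with "xyz": the shift along the tool's x, y, z in mm, a list of three; "dr": the turn, a rotation vector about the tool's x, y, z in degrees, a list of three; "grip": the gripper command: -1 is shut, 1 is fully open, values between are in proportion. In form: [{"xyz": [dx, dy, dz], "dr": [ax, ay, az], "grip": grip}, ...]. A call has 1 to 20 rows; each row is the pose to reach, as a shift and turn from the pose measured when the call began, along the tool's axes at that moment; what a row does not reach only later rows make up. A row lasts 1/8 s, in which the tool goes at most 62.5 mm and 10.7 degrees, less where a joint would pass 70% of its speed; a pose out of reach is approached as far as the arm can. A call with a gripper value outside its range is refused whole. The fingers move at their own pace and stop on an object; FORCE is the grip in N (left out, the last holds). Time passes only in rows, so rows that repeat a pose let the fingers close. It gives the time, the measured TCP pose, the force and the opening at its end, in the units of the state.
- get_state(): the state, without advancing time (a new reading comes with each control period).
- snapshot(name): name is "scene" or "side" or "wrist"; returns (picture, depth): 400x640x3 uint8, red, green, blue; 400x640 float32, mm along the optical axis (not along the pixel's ray), 0 where there is no reading.
- get_calibration(name): a dict with "fx", "fy", "cx", "cy" (pixels), "position" and "orientation" of the camera in the world. Camera axes: x right, y down, z forward; pixel columns grow to the right and rows downward; lengths in mm; the calibration is good to about 2 mm. A picture is of the moment at which its call begins: read the wrist's pose just before it. get_calibration takes no time and is no camera call; for the wrist camera it gives the pose at the moment of the call.
- close_job(): hands the job in, once; it reports no verdict.
The state is a dict: "clock": time; "joint_positions": joint angles; "joint_velocities": joint speeds; "joint_torque": joint torques, N m; "ee_pos": TCP position; "ee_rot": TCP orientation; "contact_force": force on the tool from outside, world axes, zero at the start; "ft_torque": the same for the moment, N m; "opening": finger opening in mm.
Only numpy, scipy, OpenCV 4.12 (cv2) and the standard library are available. Lean on these libraries where they do the work, as an engineer would, in place of code of your own. Each camera call takes 0.05 s, during which the arm holds its last target.

TASK

Before the weighing forceps are used, check them on the dark ruled plate: hold the blue scraper block and wipe the three white porcelain chips right off the plate with it (do not touch the chips with the fingers), then stand the scraper upright on the bench clear of the plate. Take the sprung forceps off their rest, bring their bent tips low over the plate without touching it (less than 2 cm above), and squeeze until one tip stands over each of the two parallel yellow lines, so that the tip gap is the marked 16 mm. Finish there, with the fingers still holding the forceps clear of everything else and the gap steady; leave the beaker and the brass weights alone.

Things in the scene. Friction and masses are not known exactly. Their poses are not given: they have to be found in the camera images.
- plate_centre (a point): centre of the top face of the fixed check plate: dark steel, 100 x 70 mm, 8 mm thick, on the bench. x runs along the 100 mm side, z up. Two yellow lines on it run along its x at y = +8 and -8 mm (16 mm apart), from x = -22 to +22 mm; white graduations beyond them
- plate: the same plate; origin at the centre of its underside, same axes
- chip0_centre (a point): centre of a loose curved porcelain chip, white, 8 x 20 mm, 8 mm high, 12 g, lying on the plate; it slides when pushed. It counts as off once this point is 3 mm or more outside the plate's outline
- chip1_centre (a point): centre of a loose curved porcelain chip, white, 8 x 17 mm, 8 mm high, 12 g, lying on the plate; it slides when pushed. It counts as off once this point is 3 mm or more outside the plate's outline
- chip2_centre (a point): centre of a loose curved porcelain chip, white, 9 x 21 mm, 8 mm high, 12 g, lying on the plate; it slides when pushed. It counts as off once this point is 3 mm or more outside the plate's outline
- chip0: the chip with that centre
- chip1: the chip with that centre
- chip2: the chip with that centre
- scraper_grip (a point): the place to grip the loose blue scraper block: on its middle plane, 40 mm above its underside. The block stands on the bench: foot 22 mm (its x) x 84 mm (its y), 17 mm high, with a flat rubber sole; above it an upright grip 16 mm (x) x 60 mm (y), up to 60 mm high. z up; wipe along its x. About 140 g
- scraper: the same scraper block; origin at the centre of its sole, same axes
- forceps_rest: fixed grey plastic rest, its axes as the forceps': base strip 5 mm high and 34 mm wide, two cross cradles 8 mm thick, 26 mm high (37 mm at the ends) at x = -72 mm (34 mm wide) and x = +52 mm (66 mm wide); free between them. Origin under the forceps' grip, on the bench
- forceps: sprung steel forceps, about 200 mm long, 70 g, lying level on the rest 26 mm above the bench; x runs from the closed heel (-115 mm) to the tips, y across the two arms, z up. It balances about 10 mm behind the grips. Origin in the middle plane at the ribbed grips, at the lower edge of the arms
- forceps_grip (a point): the middle between the flat ribbed grips (36 mm long), half-way up the 11 mm high arms; axes as the forceps. Outside width there: 42 mm free, 26 mm (sides parallel) at the 16 mm tip gap. Each arm is sprung about the heel, 98 mm behind this point: closing starts at 3.5 N across the grips and takes 9 N at the 16 mm gap; the gap changes 1.9 times as much as the width
- forceps_heel (a point): rear end of the forceps' closed heel, at its lower edge, 117 mm behind the grip; must not rest on the bench at the end
- tip_left (a point): point of the forceps' left (y+) tip, bent down, about 84 mm ahead of the grip and 15 mm lower. Free gap between the two tip points 46 mm
- tip_right (a point): point of the forceps' right (y-) tip, likewise
- beaker: loose bystander: clear beaker, 54 mm wide, 68 mm high, origin under its centre; leave it alone
- weight_100g: loose bystander: larger brass weight with a knob, 22 mm wide, 36 mm high, origin under its centre; leave it alone
- weight_50g: loose bystander: smaller brass weight with a knob, 18 mm wide, 28 mm high, origin under its centre; leave it alone
There are look-alikes about, which are no part of the job. Several things look just like the scraper: the one meant starts farthest to the robot's left.

How it is judged (in metres and radians):
On the way, in this order (a step that is already met when the one before it is completed fails the run):
1. all three chips are wiped off the plate ((x of chip0_centre in the frame of plate_centre above 0.053 m or x of chip0_centre in the frame of plate_centre below -0.053 m or y of chip0_centre in the frame of plate_centre above 0.038 m or y of chip0_centre in the frame of plate_centre below -0.038 m) and (x of chip1_centre in the frame of plate_centre above 0.053 m or x of chip1_centre in the frame of plate_centre below -0.053 m or y of chip1_centre in the frame of plate_centre above 0.038 m or y of chip1_centre in the frame of plate_centre below -0.038 m) and (x of chip2_centre in the frame of plate_centre above 0.053 m or x of chip2_centre in the frame of plate_centre below -0.053 m or y of chip2_centre in the frame of plate_centre above 0.038 m or y of chip2_centre in the frame of plate_centre below -0.038 m)), for 0.1 s.
2. the scraper stands upright on the bench, clear of the plate, let go (contact force between scraper and the fingers below 0.05 N and contact force between scraper and plate below 0.05 N and angle between scraper_grip's own z axis and vertical below 0.25 rad and height (world z) of scraper_grip below 0.046 m), for 0.2 s.
3. the forceps are lifted off their rest (contact force between forceps and forceps_rest below 0.02 N and height (world z) of forceps_grip above 0.042 m and contact force between the fingers and forceps above 0.5 N), for 0.2 s.
At the end, for the whole second after the job is handed in: Chips off the plate, scraper upright on the bench, let go. Fingers alone hold the forceps still, clear of all else: one tip over each yellow line (3.5 mm sideways, within its length), 0 to 20 mm above the plate, not touching, tip points 16 mm apart within 2.5 mm, through the last second (all of step 1 and all of step 2 and ((y of tip_left in the frame of plate_centre between 0.0045 and 0.0115 m and y of tip_right in the frame of plate_centre between -0.0115 and -0.0045 m) or (y of tip_right in the frame of plate_centre between 0.0045 and 0.0115 m and y of tip_left in the frame of plate_centre between -0.0115 and -0.0045 m)) and distance between tip_left and tip_right between 0.0135 and 0.0185 m and x of tip_left in the frame of plate_centre between -0.022 and 0.022 m and z of tip_left in the frame of plate_centre between 0.0005 and 0.02 m and x of tip_right in the frame of plate_centre between -0.022 and 0.022 m and z of tip_right in the frame of plate_centre between 0.0005 and 0.02 m and contact force between the fingers and forceps above 1 N and contact force between forceps and plate below 0.05 N and contact force between forceps and forceps_rest below 0.05 N and height (world z) of forceps_heel above 0.001 m and contact force between forceps and scraper below 0.05 N and contact force between forceps and chip0 below 0.05 N and contact force between forceps and chip1 below 0.05 N and contact force between forceps and chip2 below 0.05 N and linear speed of forceps below 0.02 m/s and angular speed of forceps below 0.3 rad/s); the arm keeps its last pose, push and grip.
It fails at once if the fingers touch a chip (contact force between the fingers and chip0 above 0.3 N or contact force between the fingers and chip1 above 0.3 N or contact force between the fingers and chip2 above 0.3 N).
It fails at once if the beaker or a brass weight is moved by more than 2 cm (distance of any of beaker, weight_100g, weight_50g from where it was at the start of the episode above 0.02 m).
It also fails if it takes over 64 s, if anything falls off the work surface, if the arm or the gripper's body presses on something with over 40 N, if the wrist force passes 120 N, or if a joint passes its speed limit or range.

## Working session

There is one attempt and no reset: what is moved stays moved. The work goes in short steps, Python scripts to look and compute and a shell command to move; the robot and the scene stay as the last step left them, time stands still between calls to the robot, and variables do not carry over. Pictures are saved under pics/ and viewed, and the job is handed in when it is done.

```bash
ls; mkdir -p pics; python3 - <<'E'
from plant import *
import cv2,numpy as np
s=get_state();print(s)
for n in("scene","side","wrist"):
    c=get_calibration(n);print(n,c)
    p,d=snapshot(n);cv2.imwrite(f"pics/{n}0.png",p[:,:,::-1]);np.save(f"pics/{n}0.npy",d)
E
```

```text
pics
{'clock': 0.0, 'joint_positions': array([-0.09777935,  0.38385536,  0.04385165,  1.59959542, -0.01792026,
        1.16120528, -0.04992233]), 'joint_velocities': array([-0.00021079,  0.00059205,  0.00010163,  0.00091399, -0.00192775,
       -0.00109466, -0.00022752]), 'joint_torque': array([-8.41360106e-04, -4.33466363e+01,  1.02427706e+00, -2.49513745e+01,
        1.06121189e-02,  1.12996699e-02, -5.17373280e-06]), 'ee_pos': array([ 6.49089067e+02, -2.30722030e-02,  2.46864296e+02]), 'ee_rot': array([ 0.50070247, -0.5006303 ,  0.49936284, -0.4993026 ]), 'contact_force': array([-1.08118944,  0.45663205,  0.94910648]), 'ft_torque': array([-0.00343252,  0.01084289,  0.01193863]), 'opening': 85.5217866404746}
scene {'fx': 416.28842227244576, 'fy': 416.28842227244576, 'cx': 324.4058001447349, 'cy': 200.7067235843002, 'position': array([-323.0442062 ,  626.61516087,  663.44833479]), 'orientation': array([-0.37492636,  0.77631534, -0.45951779,  0.21356056])}
side {'fx': 457.2949787420178, 'fy': 457.2949787420178, 'cx': 317.93239105817634, 'cy': 197.25938622793473, 'position': array([-21.82521771, 892.83626379, 746.91898937]), 'orientation': array([-0.21362968,  0.84959928, -0.46390119,  0.13167807])}
wrist {'fx': 343.73236548491644, 'fy': 343.73236548491644, 'cx': 318.46706479148327, 'cy': 199.81769416209025, 'position': array([648.64791978,  83.3134515 , 372.399761  ]), 'orientation': array([ 9.86928551e-01, -3.34646489e-04, -1.31388056e-03,  1.61152716e-01])}
```

View pics/scene0.png

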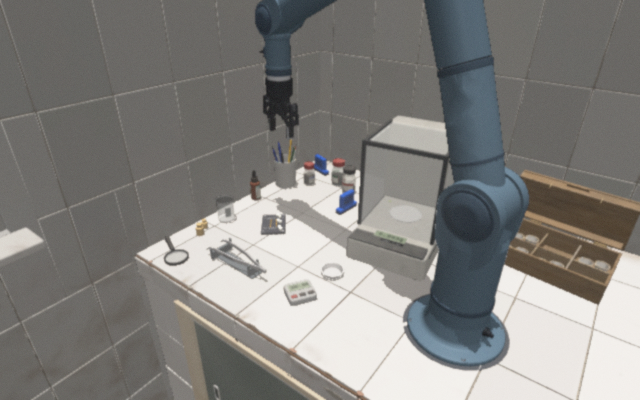

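View pics/side0.png

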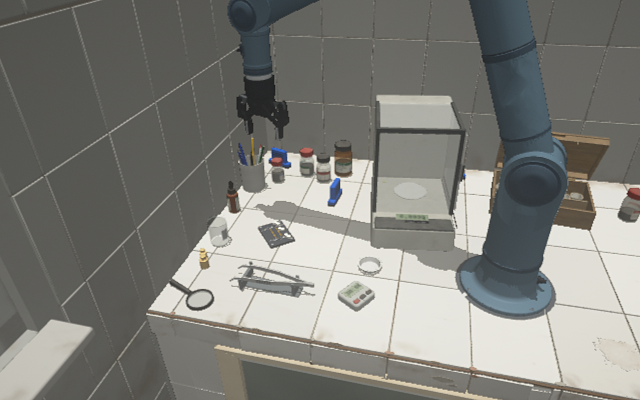

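View pics/wrist0.png

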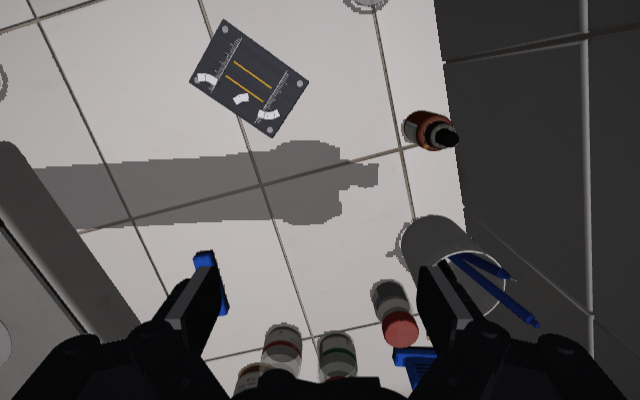

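The wrist view shows the plate (190–308, 20–137) with three white chips near its ends. Two blue scraper look-alikes are at about (208,280) and (412,365). The side view shows the forceps on their rest at (272,282), the beaker at (218,232) and the brass at (204,260). Next I measure their positions.

```bash
cat > h.py <<'E'
from plant import *
import cv2,numpy as np
from scipy.spatial.transform import Rotation as R
def ray(c,uv):
    uv=np.atleast_2d(uv).astype(float)
    d=np.c_[(uv[:,0]-c['cx'])/c['fx'],(uv[:,1]-c['cy'])/c['fy'],np.ones(len(uv))]
    return R.from_quat(c['orientation']).apply(d)
def plane(c,uv,z):
    r=ray(c,uv);p=c['position'];return p+r*((z-p[2])/r[:,2])[:,None]
def depthpts(c,uv,d):
    uv=np.atleast_2d(uv);dd=np.array([d[int(v),int(u)] for u,v in uv]);return c['position']+ray(c,uv)*dd[:,None]
def proj(c,P):
    q=R.from_quat(c['orientation']).inv().apply(np.atleast_2d(P)-c['position'])
    return np.c_[q[:,0]/q[:,2]*c['fx']+c['cx'],q[:,1]/q[:,2]*c['fy']+c['cy']]
def cloud(c,d,mask):
    v,u=np.nonzero(mask&(d>0));return depthpts(c,np.c_[u,v],d)
def snap(n,name):
    c=get_calibration(n);p,d=snapshot(n);cv2.imwrite(f"pics/{name}.png",p[:,:,::-1]);np.save(f"pics/{name}.npy",d);return c,p,d
E
python3 - <<'E'
from h import *
np.set_printoptions(precision=1,suppress=True)
for n in("side","wrist","scene"):
    c=get_calibration(n);p=cv2.imread(f"pics/{n}0.png")[:,:,::-1];d=np.load(f"pics/{n}0.npy")
    hsv=cv2.cvtColor(p,cv2.COLOR_RGB2HSV)
    m=cv2.inRange(hsv,(108,150,50),(128,255,255))
    N,l,st,ce=cv2.connectedComponentsWithStats(m)
    for i in range(1,N):
        if st[i,4]>40:
            q=cloud(c,d,l==i);print(n,'blue',st[i],np.percentile(q,[2,50,98],axis=0).ravel())
            top=q[q[:,2]>np.percentile(q[:,2],90)-5];print('   top',cv2.minAreaRect(top[:,:2].astype(np.float32)))
c=get_calibration("wrist")
print('plate corners',plane(c,[[223,20],[308,80],[272,137],[190,82]],8))
print('lines',plane(c,[[235,62],[271,88],[227,76],[262,101]],8))
print('chips',plane(c,[[206,79],[241,98],[268,116]],16))
c=get_calibration("side")
print('plate side',plane(c,[[257,231],[281,221],[295,238],[271,248]],8))
print('beaker base,brass',plane(c,[[220,241],[204,266]],0))
E
python3 - <<'E'
import cv2
a=cv2.imread('pics/side0.png')[190:320,150:400]
cv2.imwrite('pics/sidecrop0.png',cv2.resize(a,(750,390),interpolation=2))
a=cv2.imread('pics/wrist0.png')[0:150,170:330]
cv2.imwrite('pics/wcrop0.png',cv2.resize(a,(640,600),interpolation=2))
E
```

```text
side blue [331 178   9  10  41] [ 509.3 -172.    54.   516.  -143.    57.6  524.8 -116.3   60.8]
   top ((516.5674438476562, -144.687744140625), (11.52319622039795, 57.59981918334961), 9.08063793182373)
wrist blue [193 253  21  17 227] [ 502.4 -119.2   10.7  513.2 -110.2   15.8  523.2 -104.1   18. ]
   top ((556.8006591796875, -57.81702423095703), (168.0598602294922, 22.660282135009766), 51.07135009765625)
wrist blue [497 270  12   9  47] [791.5 -63.6 127.9 793.3 -60.4 130.8 795.4 -57.8 138.5]
   top ((793.805419921875, -60.399871826171875), (3.8505795001983643, 3.6581268310546875), 55.92518997192383)
wrist blue [487 286  48  38 263] [805.3 -99.1  96.2 812.7 -95.8 125.8 820.7 -93.5 140.8]
   top ((817.7243041992188, -96.04585266113281), (7.6139445304870605, 6.556221961975098), 52.80859375)
wrist blue [218 293  10  23  97] [ 524.9 -186.2   10.9  530.6 -177.1   15.5  533.8 -158.7   17.5]
   top ((562.7116088867188, -96.2738037109375), (196.70965576171875, 12.28470516204834), 67.78753662109375)
wrist blue [394 350  43  16 402] [ 747.1 -262.3    9.7  764.2 -247.5   15.6  797.6 -243.7   19.1]
   top ((714.6405029296875, -126.62889099121094), (53.58226013183594, 295.1917724609375), 24.48764991760254)
wrist blue [408 362  16  28 134] [ 727.1 -257.    29.9  762.1 -248.4   49.1  770.8 -151.4  150.2]
   top ((719.4791259765625, -118.49301147460938), (10.612622261047363, 291.1344909667969), 17.75719451904297)
plate corners [[557.1 141.6   8. ]
 [637.5  87.6   8. ]
 [598.9  30.9   8. ]
 [518.9  85.8   8. ]]
lines [[565.6 104.4   8. ]
 [600.   80.    8. ]
 [556.6  91.5   8. ]
 [590.3  67.4   8. ]]
chips [[537.8  88.5  16. ]
 [570.8  70.7  16. ]
 [596.9  53.2  16. ]]
plate side [[626.  106.3   8. ]
 [593.3  36.9   8. ]
 [517.4  85.7   8. ]
 [550.6 150.2   8. ]]
beaker base,brass [[695.6 180.   -0. ]
 [665.9 278.4   0. ]]
```

View pics/sidecrop0.png

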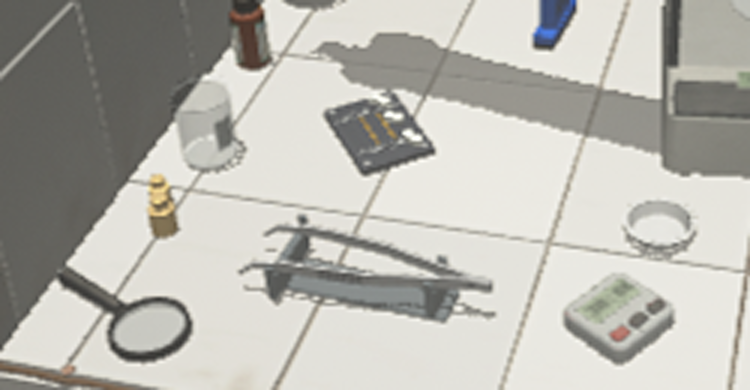

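View pics/wcrop0.png

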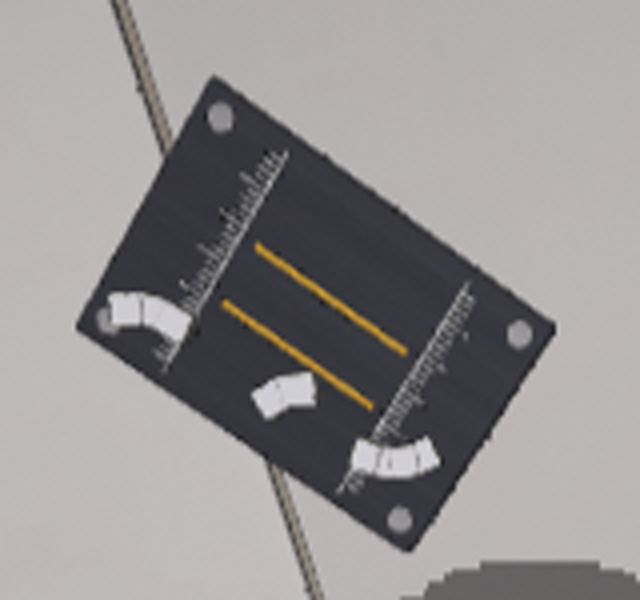

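The plate sits near (578,87), with x at about -34.5°. All the chips lie on its -y half, so a single wipe along plate -y, with the 84 mm face along x, can clear them. The scraper is near (517,-145). Next I check clearances, the forceps pose and the tool axes.

```bash
python3 - <<'E'
from h import *
np.set_printoptions(precision=1,suppress=True)
s=get_state();M=R.from_quat(s['ee_rot']).as_matrix();print('tool axes cols\n',M, s['ee_pos'])
c=get_calibration("side");d=np.load("pics/side0.npy")
P=lambda uv:depthpts(c,uv,d)
print('balance',P([[376,130],[376,215],[374,240],[458,130],[452,240],[410,220],[378,100]]))
A=cloud(c,d,np.ones_like(d,bool))
# obstacles near scraper
k=(abs(A[:,0]-516)<90)&(abs(A[:,1]+145)<90)&(A[:,2]>20)
print('near scraper xs',np.histogram(A[k][:,0],bins=np.arange(420,610,15)))
k=(A[:,0]>300)&(A[:,0]<520)&(A[:,1]>-260)&(A[:,1]<60)&(A[:,2]>30)&(A[:,2]<250)
print('balance ext',np.percentile(A[k],[1,50,99],axis=0))
k=(A[:,0]>480)&(A[:,0]<720)&(A[:,1]>180)&(A[:,1]<330)&(A[:,2]>18)&(A[:,2]<50)
F=A[k];print(len(F));
F=F[F[:,2]<45]
for n in("scene",):
    c2=get_calibration(n);d2=np.load("pics/scene0.npy");B=cloud(c2,d2,np.ones_like(d2,bool))
    k=(B[:,0]>440)&(B[:,0]<720)&(B[:,1]>180)&(B[:,1]<330)&(B[:,2]>18)&(B[:,2]<50)
    G=B[k];print(len(G))
im=np.zeros((400,600,3),np.uint8)
for Q,col in((F,(0,255,0)),(G,(0,0,255))):
    for x,y,z in Q:
        cv2.circle(im,(int((x-440)*2),int((330-y)*2)),2,col,-1)
for i in range(440,740,20): cv2.putText(im,str(i),((i-440)*2,10),0,.3,(255,255,255))
for i in range(140,330,20): cv2.putText(im,str(i),(0,(330-i)*2),0,.3,(255,255,255))
cv2.imwrite('pics/fmap.png',im)
E
```

```text
tool axes cols
 [[ 0. -0.  1.]
 [-1. -0.  0.]
 [ 0. -1. -0.]] [649.3   0.  247.2]
balance [[ 349.   -32.   303.8]
 [ 336.4  -27.6   68.9]
 [ 316.    29.8   33.9]
 [ 177.8 -108.3  306.3]
 [ 140.9  -50.1   40.7]
 [ 250.2  -44.    70.3]
 [ 422.1 -218.9  302.6]]
near scraper xs (array([ 34,   5,   0,   0,   0,  37, 115,   6,   0,   0,  45, 135]), array([420, 435, 450, 465, 480, 495, 510, 525, 540, 555, 570, 585, 600]))
balance ext [[ 300.7 -218.2   32.9]
 [ 327.   -44.4  129.9]
 [ 515.7   27.3  248. ]]
642
591
```

View pics/fmap.png

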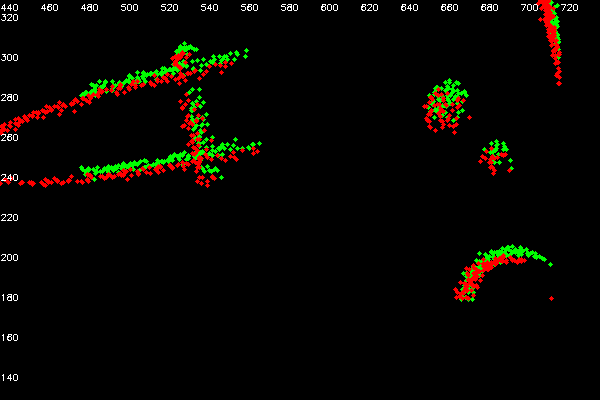

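```bash
python3 -m handwheel '[{"xyz":[30,0,-45],"dr":[0,-3,0],"grip":0},{"xyz":[60,0,-90],"dr":[0,-6,0],"grip":0},{"xyz":[90,0,-132],"dr":[0,-9,0],"grip":0},{"xyz":[90,0,-132],"dr":[0,-9,0],"grip":0},{"xyz":[90,0,-132],"dr":[0,-9,0],"grip":0}]' 40
python3 - <<'E'
from h import *
c,p,d=snap("wrist","w1")
E
```

```text
clock: 0.78
ee_pos: [517.6, -89.6, 247.6]
ee_rot: [0.538, -0.46, 0.459, -0.537]
contact_force: [0.8, 0.1, 0.4]
opening: 42.6
```

View pics/w1.png

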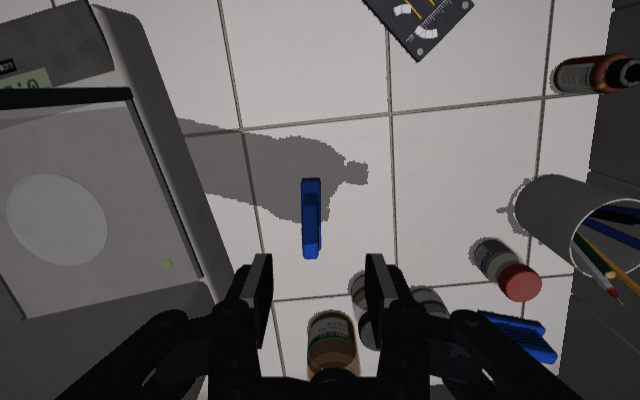

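The scraper is at (311,218), nearly aligned with the tool. I'll measure it exactly.

```bash
python3 - <<'E'
from h import *
np.set_printoptions(precision=1,suppress=True)
c=get_calibration("wrist");d=np.load("pics/w1.npy");p=cv2.imread("pics/w1.png")[:,:,::-1]
hsv=cv2.cvtColor(p,cv2.COLOR_RGB2HSV)
m=cv2.inRange(hsv,(105,120,30),(130,255,255));m[:,:290]=0;m[:,335:]=0;m[270:]=0
q=cloud(c,d,m>0);print(np.histogram(q[:,2],bins=np.arange(-5,75,5)))
for lo,hi in((54,66),(12,20)):
    t=q[(q[:,2]>lo)&(q[:,2]<hi)];print(len(t),t.min(0),t.max(0),cv2.minAreaRect(t[:,:2].astype(np.float32)))
cn=max(cv2.findContours(m,0,2)[0],key=cv2.contourArea);print(cv2.minAreaRect(cn))
s=get_state();M=R.from_quat(s['ee_rot']).as_matrix();print(s['ee_pos']);print(np.degrees(np.arctan2(M[1,2],M[0,2])),M)
E
python3 -c "
import cv2
a=cv2.imread('pics/w1.png')[165:275,270:360];cv2.imwrite('pics/w1c.png',cv2.resize(a,None,fx=5,fy=5,interpolation=2))"
```

```text
(array([  0,   0,   0, 117, 305,  19,  26,  20,  23,  26,  61,  28, 640,
       206,   0]), array([-5,  0,  5, 10, 15, 20, 25, 30, 35, 40, 45, 50, 55, 60, 65, 70]))
852 [ 506.  -175.2   54.1] [ 528.9 -115.9   61.8] ((517.1485595703125, -145.56883239746094), (15.174627304077148, 58.91129684448242), 8.92223834991455)
414 [ 501.2 -185.5   12. ] [ 534.  -103.8   19.5] ((517.2763061523438, -145.72280883789062), (21.2343692779541, 83.1676025390625), 9.085043907165527)
((310.5, 219.0), (78.0, 19.0), 90.0)
[518.2 -88.9 247.7]
9.07174513110929 [[ 0.2 -0.   1. ]
 [-1.   0.   0.2]
 [-0.  -1.  -0. ]]
```

View pics/w1c.png

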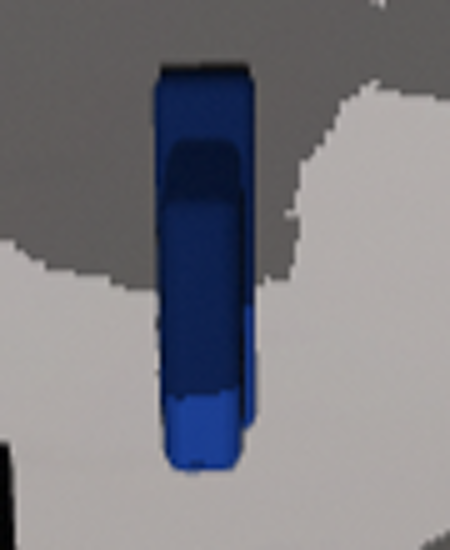

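```bash
python3 -m handwheel '[{"xyz":[28,40,-5],"dr":[0,0,0],"grip":0},{"xyz":[56,90,-10],"dr":[0,0,0],"grip":0},{"xyz":[56,140,-10],"dr":[0,0,0],"grip":0},{"xyz":[56,180,-10],"dr":[0,0,0],"grip":0},{"xyz":[56,207,-10],"dr":[0,0,0],"grip":0},{"xyz":[56,207,-10],"dr":[0,0,0],"grip":0},{"xyz":[56,207,-10],"dr":[0,0,0],"grip":-1},{"xyz":[56,207,-10],"dr":[0,0,0],"grip":-1},{"xyz":[56,207,-10],"dr":[0,0,0],"grip":-1},{"xyz":[56,207,-10],"dr":[0,0,0],"grip":-1},{"xyz":[56,207,-10],"dr":[0,0,0],"grip":-1}]' 50
python3 - <<'E'
from h import *
s=get_state();print(s['ee_pos'],s['opening'],s['contact_force'])
E
```

```text
clock: 2.2
ee_pos: [518.1, -145.8, 41.9]
ee_rot: [-0.538, 0.459, -0.459, 0.538]
contact_force: [0.1, 0.2, 6.0]
opening: 15.6
[ 518.13823836 -145.75056675   41.8802702 ] 15.585730153240094 [0.11943577 0.241645   6.03299122]
```

```bash
python3 -m handwheel '[{"xyz":[0,-30,0],"dr":[0,0,0],"grip":-1},{"xyz":[-20,-60,15],"dr":[0,-5,0],"grip":-1},{"xyz":[-60,-60,30],"dr":[0,-14,0],"grip":-1},{"xyz":[-100,-60,50],"dr":[0,-23,0],"grip":-1},{"xyz":[-140,-60,70],"dr":[0,-32,0],"grip":-1},{"xyz":[-190,-60,90],"dr":[0,-40,0],"grip":-1},{"xyz":[-236,-60,111],"dr":[0,-46.6,0],"grip":-1},{"xyz":[-236,-60,111],"dr":[0,-46.6,0],"grip":-1},{"xyz":[-236,-60,111],"dr":[0,-46.6,0],"grip":-1},{"xyz":[-236,-60,111],"dr":[0,-46.6,0],"grip":-1}]' 50
python3 - <<'E'
from h import *
np.set_printoptions(precision=1,suppress=True)
snap("wrist","w2");snap("side","s2")
s=get_state();M=R.from_quat(s['ee_rot']).as_matrix();print(s['ee_pos'],s['joint_positions'],s['opening'],s['contact_force'],np.degrees(np.arctan2(M[1,2],M[0,2])))
E
```

```text
clock: 3.45
ee_pos: [589.8, 102.1, 101.4]
ee_rot: [0.676, -0.21, 0.21, -0.675]
contact_force: [-0.3, 0.3, -1.3]
opening: 15.1
[590.2 102.5 101.7] [-0.1  0.5 -0.1  1.8  0.1  0.9  0.7] 15.45735741767252 [ 0.6  0.3 -1.5] 55.4975596536825
```

View pics/w2.png

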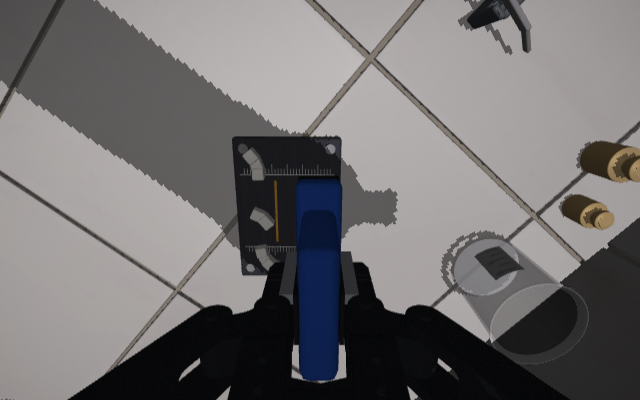

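View pics/s2.png

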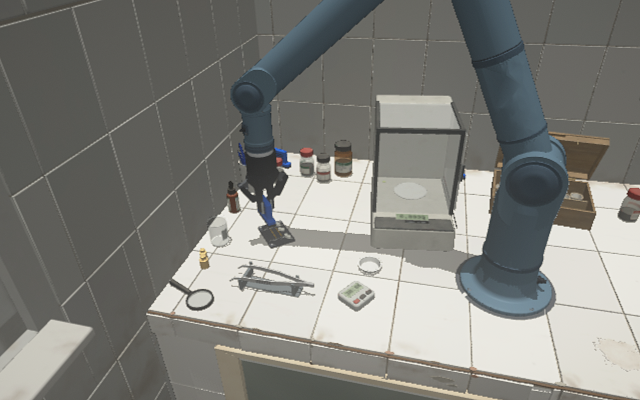

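The scraper is held over the plate's far half, with the chips clear on its left at (253,165), (262,218) and (266,257). I use this view to refine the plate pose and chip positions.

```bash
python3 - <<'E'
from h import *
np.set_printoptions(precision=1,suppress=True)
c=get_calibration("wrist");p=cv2.imread("pics/w2.png");d=np.load("pics/w2.npy")
print(c['position'])
k=plane(c,[[233.5,137],[341.5,136.5],[240.5,275.5]],8);print(k,np.linalg.norm(k[0]-k[1]),np.linalg.norm(k[0]-k[2]))
print('depth',depthpts(c,[[238,142],[262,190],[255,230],[250,205]],d))
e=k[2]-k[0];print('yaw',np.degrees(np.arctan2(e[1],e[0])))
cen=(k[1]+k[2])/2;print('cen',cen)
l=plane(c,[[275,181],[277,241]],8);v=l[1]-l[0];print('line',l,np.degrees(np.arctan2(v[1],v[0])))
ch=plane(c,[[246,150],[260,178],[253,165],[252,212],[273,227],[262,218],[260,249],[275,266]],16)
th=np.radians(-34.5);E=np.array([np.cos(th),np.sin(th)]);N=np.array([-E[1],E[0]])
for q in np.r_[ch,l,k]:print((q[:2]-cen[:2])@E,(q[:2]-cen[:2])@N)
s=get_state();print('tcp in plate',(s['ee_pos'][:2]-cen[:2])@E,(s['ee_pos'][:2]-cen[:2])@N)
E
```

```text
[521.9 150.5 227.1]
[[517.4  88.    8. ]
 [556.  144.5   8. ]
 [598.1  29.    8. ]] 68.41531090520219 100.02951744763364
depth [[521.5  88.3   7.6]
 [555.5  81.5   8.2]
 [575.8  59.7   7.8]
 [559.2  68.5   8.6]]
yaw -36.17146743469791
cen [577.   86.8   8. ]
line [[555.4  92.3   8. ]
 [591.1  67.3   8. ]] -35.03550944289827
-43.039431226183844 -23.6917687770589
-25.161371878127127 -16.03227206167223
-33.579999433385986 -19.952247511272834
-2.1358703537850663 -22.555871565342397
8.538655936784961 -9.246275867148716
2.096747748297134 -16.22408486833709
24.762145514600586 -18.80034890262126
37.82576304553357 -9.13102750526618
-20.967962661936237 -7.653244931920537
22.588588767726694 -8.060353867309345
-49.87401187150629 -32.74859273211713
-50.11294397551658 35.66630095124068
50.112943975516586 -35.66630095124069
tcp in plate 1.903272223645256 20.382162082525262
```

```bash
python3 -m handwheel '[{"xyz":[0,30,0],"dr":[0,0.5,0],"grip":-1},{"xyz":[0,49.5,0],"dr":[0,0.5,0],"grip":-1},{"xyz":[0,49.5,0],"dr":[0,0.5,0],"grip":-1},{"xyz":[0,49.5,-8],"dr":[0,0.5,0],"grip":-1},{"xyz":[0,49.5,-16],"dr":[0,0.5,0],"grip":-1},{"xyz":[0,49.5,-22],"dr":[0,0.5,0],"grip":-1},{"xyz":[0,49.5,-28],"dr":[0,0.5,0],"grip":-1},{"xyz":[0,49.5,-34],"dr":[0,0.5,0],"grip":-1},{"xyz":[0,49.5,-40],"dr":[0,0.5,0],"grip":-1},{"xyz":[0,49.5,-46],"dr":[0,0.5,0],"grip":-1},{"xyz":[0,49.5,-52],"dr":[0,0.5,0],"grip":-1},{"xyz":[0,49.5,-58],"dr":[0,0.5,0],"grip":-1},{"xyz":[0,49.5,-64],"dr":[0,0.5,0],"grip":-1},{"xyz":[0,49.5,-64],"dr":[0,0.5,0],"grip":-1}]' 50
python3 -m handwheel '[{"xyz":[0,-40,0],"dr":[0,0,0],"grip":-1},{"xyz":[0,-70,30],"dr":[0,0,0],"grip":-1},{"xyz":[0,-70,60],"dr":[0,0,0],"grip":-1},{"xyz":[0,-70,60],"dr":[0,0,0],"grip":-1}]' 50
python3 - <<'E'
from h import *
snap("wrist","w3");snap("side","s3")
E
```

```text
clock: 5.3
ee_pos: [553.8, 49.2, 52.4]
ee_rot: [0.675, -0.212, 0.213, -0.674]
contact_force: [0.8, -1.1, -0.6]
opening: 15.3
clock: 5.8
ee_pos: [589.7, 102.3, 123.4]
ee_rot: [-0.674, 0.21, -0.212, 0.676]
contact_force: [-0.5, 0.1, -2.0]
opening: 15.3
```

View pics/w3.png

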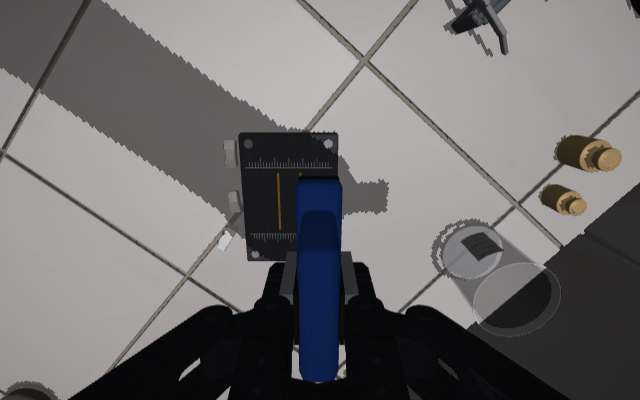

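```bash
python3 - <<'E'
from h import *
np.set_printoptions(precision=1,suppress=True)
c=get_calibration("wrist");p=cv2.imread("pics/w3.png");d=np.load("pics/w3.npy")
cv2.imwrite('pics/w3c.png',cv2.resize(p[120:280,190:350],None,fx=3.7,fy=3.7,interpolation=2))
cen=np.array([577,86.8]);th=np.radians(-35);E=np.array([np.cos(th),np.sin(th)]);N=np.array([-E[1],E[0]])
hsv=cv2.cvtColor(p,cv2.COLOR_BGR2HSV)
m=np.zeros(d.shape,bool);m[135:255,212:246]=1
q=cloud(c,d,m);k=q[:,2]>1.5
L=np.c_[(q[:,:2]-cen)@E,(q[:,:2]-cen)@N,q[:,2]][k]
for lo,hi in((-55,-20),(-15,18),(18,50)):
    t=L[(L[:,0]>lo)&(L[:,0]<hi)&((L[:,1]<-36)|(L[:,2]>10.5))&(L[:,2]>2.5)]
    print(len(t),np.percentile(t,[2,50,98],axis=0))
E
```

```text
581 [[-47.  -50.3   3.8]
 [-35.3 -43.5   6.7]
 [-21.8 -36.3   8.9]]
352 [[-13.3 -50.5   3.7]
 [ -0.  -44.6   6.5]
 [ 13.2 -37.8   8.2]]
288 [[ 20.2 -61.1   3.3]
 [ 29.  -54.4   6.7]
 [ 38.3 -40.1   9.7]]
```

View pics/w3c.png

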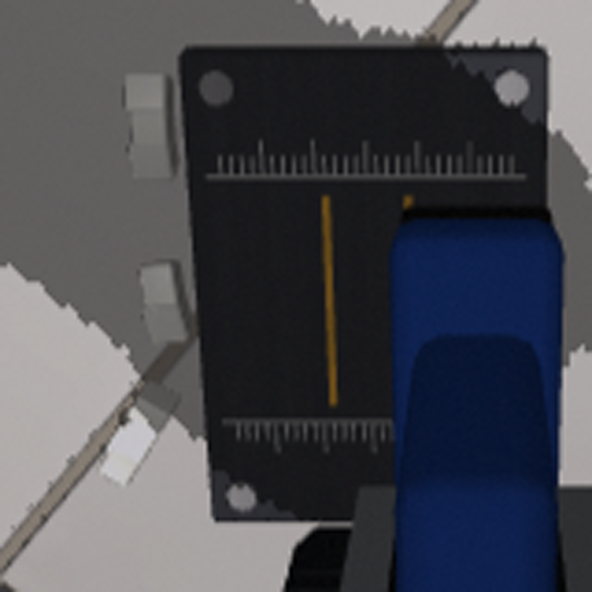

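View pics/s3.png

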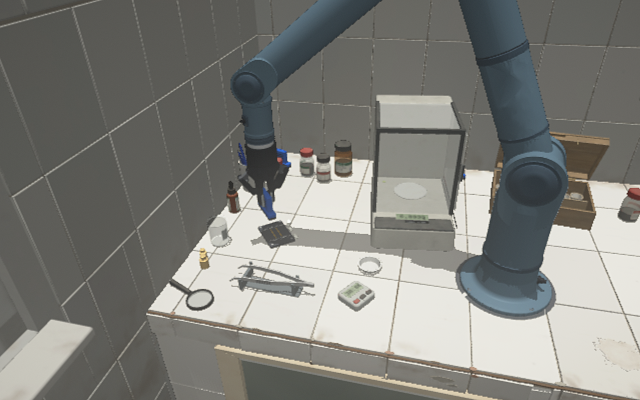

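All three chips lie flat on the bench. Their centres are at plate y of about -43 to -54, beyond the -38 needed. Now I'll set the scraper down well clear.

```bash
python3 -m handwheel '[{"xyz":[15,0,-50],"dr":[0,0,0],"grip":-1},{"xyz":[33,0,-105],"dr":[0,0,0],"grip":-1},{"xyz":[51,15,-162],"dr":[0,0,0],"grip":-1},{"xyz":[51,50,-162],"dr":[0,0,0],"grip":-1},{"xyz":[51,74,-162],"dr":[0,0,0],"grip":-1},{"xyz":[51,81,-162],"dr":[0,0,0],"grip":-1},{"xyz":[51,81,-162],"dr":[0,0,0],"grip":-1},{"xyz":[51,81,-162],"dr":[0,0,0],"grip":-1}]' 50
python3 -m handwheel '[{"xyz":[0,0,0],"dr":[0,0,0],"grip":0},{"xyz":[0,0,0],"dr":[0,0,0],"grip":0.2},{"xyz":[0,0,0],"dr":[0,0,0],"grip":0.2},{"xyz":[0,0,0],"dr":[0,0,0],"grip":0.2},{"xyz":[0,-40,0],"dr":[0,0,0],"grip":0.2},{"xyz":[0,-95,0],"dr":[0,0,0],"grip":0.2},{"xyz":[0,-150,0],"dr":[0,0,0],"grip":0.2},{"xyz":[0,-150,0],"dr":[0,0,0],"grip":0.2}]' 40
python3 - <<'E'
from h import *
np.set_printoptions(precision=1,suppress=True)
snap("wrist","w4");snap("side","s4")
s=get_state();M=R.from_quat(s['ee_rot']).as_matrix();print(s['ee_pos'],s['joint_positions'],np.degrees(np.arctan2(M[1,2],M[0,2])))
E
```

```text
clock: 6.9
ee_pos: [535.7, -65.0, 41.5]
ee_rot: [0.675, -0.213, 0.213, -0.673]
contact_force: [-1.6, -1.0, 2.8]
opening: 15.1
clock: 7.9
ee_pos: [540.4, -64.7, 197.3]
ee_rot: [0.674, -0.209, 0.217, -0.674]
contact_force: [-0.5, 0.3, -1.0]
opening: 51.3
[536.2 -64.5 192. ] [ 0.1  0.2 -0.1  1.9  0.   1.   1. ] 54.9561719353499
```

View pics/w4.png

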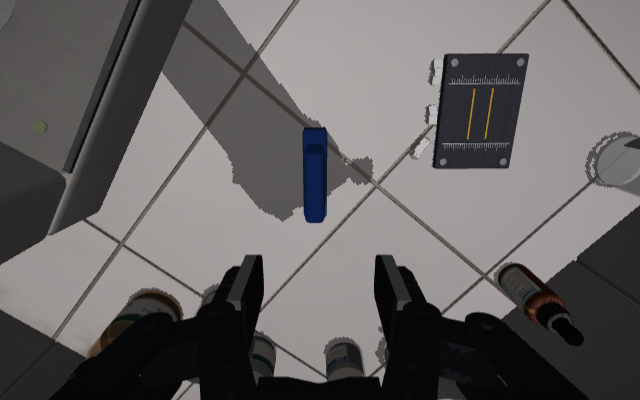

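View pics/s4.png

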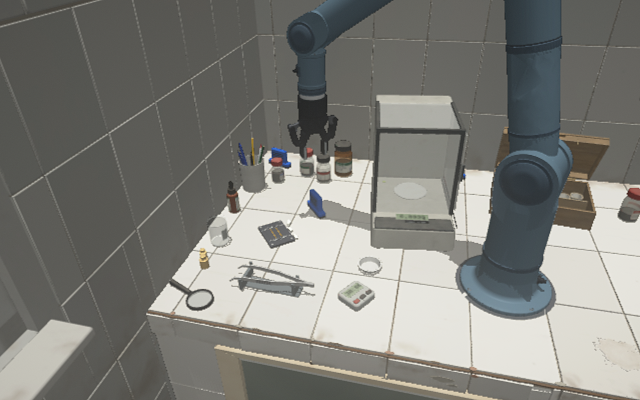

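Scraper stands upright and released at wrist (315,175), and the plate is clear. Moving on to look at the forceps.

```bash
python3 -m handwheel '[{"xyz":[-40,-20,32],"dr":[0,-8,0],"grip":0.3},{"xyz":[-86,-40,70],"dr":[0,-16,0],"grip":0.3},{"xyz":[-130,-58,105],"dr":[0,-24,0],"grip":0.3},{"xyz":[-175,-58,142],"dr":[0,-32,0],"grip":0.3},{"xyz":[-220,-58,180],"dr":[0,-40,0],"grip":0.3},{"xyz":[-259,-58,211],"dr":[0,-44.5,0],"grip":0.3},{"xyz":[-259,-58,211],"dr":[0,-44.5,0],"grip":0.3},{"xyz":[-259,-58,211],"dr":[0,-44.5,0],"grip":0.3},{"xyz":[-259,-58,211],"dr":[0,-44.5,0],"grip":0.3}]' 20
python3 - <<'E'
from h import *
np.set_printoptions(precision=2,suppress=True)
snap("wrist","w5")
s=get_state();M=R.from_quat(s['ee_rot']).as_matrix();print(s['ee_pos'],s['joint_positions'],np.degrees(np.arctan2(M[1,2],M[0,2])),s['opening'])
E
```

```text
clock: 9.12
ee_pos: [445.7, 254.8, 247.9]
ee_rot: [0.706, 0.056, -0.058, -0.703]
contact_force: [0.3, 0.3, -0.4]
opening: 55.5
[445.85 255.01 248.21] [-0.21  0.16 -0.43  1.9   0.07  1.1   1.07] 99.24322058149019 55.277488198794956
```

View pics/w5.png

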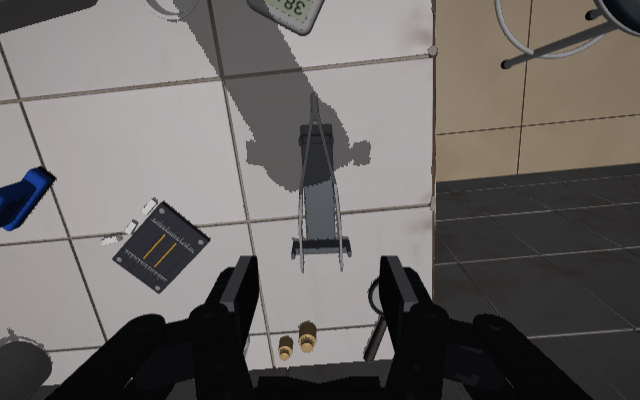

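```bash
python3 - <<'E'
import cv2
p=cv2.imread("pics/w5.png")
cv2.imwrite('pics/w5c.png',cv2.resize(p[85:285,270:370],None,fx=3,fy=3,interpolation=2))
E
```

```text
(no output)
```

View pics/w5c.png

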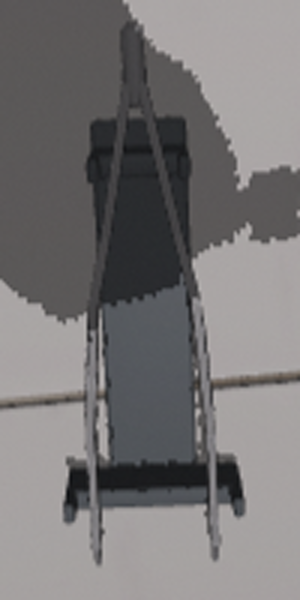

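```bash
python3 - <<'E'
from h import *
np.set_printoptions(precision=1,suppress=True)
c=get_calibration("wrist");d=np.load("pics/w5.npy")
f=lambda a:np.array(a,float)/3+[270,85]
heel=plane(c,f([[132,22]]),37)[0]; tips=plane(c,f([[98,561],[216,557]]),16.5)
arm=plane(c,f([[91,345],[206,345]]),37)
post=plane(c,f([[70,460],[240,468]]),37)
rear=plane(c,f([[90,160],[189,160]]),37)
print('heel',heel,'tips',tips,'arms',arm,'posts',post,np.linalg.norm(post[0]-post[1]),'rear',rear)
print('gap',np.linalg.norm(tips[0]-tips[1]),'len',np.linalg.norm(tips.mean(0)-heel))
v=tips.mean(0)-heel;print('yaw',np.degrees(np.arctan2(v[1],v[0])))
w=post[0]-post[1];print('cradle yaw',np.degrees(np.arctan2(w[1],w[0]))-90)
u=v[:2]/np.linalg.norm(v[:2]);print('grip from heel',heel[:2]+117*u,'from tips',tips.mean(0)[:2]-84*u,'arm mid',arm.mean(0),'arm width',np.linalg.norm(arm[0]-arm[1]))
# depth-based
m=np.zeros(d.shape,bool);m[85:285,285:360]=1
q=cloud(c,d,m);q=q[(q[:,2]>31)&(q[:,2]<45)];y=np.radians(9.5);g=np.array([480,262.])
L=np.c_[(q[:,:2]-g)@[np.cos(y),np.sin(y)],(q[:,:2]-g)@[-np.sin(y),np.cos(y)],q[:,2]]
for a in range(-120,100,15):
    t=L[(L[:,0]>=a)&(L[:,0]<a+15)]
    if len(t):print(a,len(t),t[:,1].min(),t[:,1].max(),t[:,0].min(),t[:,0].max(),np.median(t[:,2]))
E
```

```text
heel [371.4 239.4  37. ] tips [[573.5 257.3  16.5]
 [564.3 302.7  16.5]] arms [[478.5 242.   37. ]
 [472.2 281.   37. ]] posts [[522.6 240.7  37. ]
 [515.9 301.3  37. ]] 60.94098119863838 rear [[415.9 232.6  37. ]
 [410.7 264.3  37. ]]
gap 46.318187333059946 len 202.67100339338316
yaw 11.627266831763803
cradle yaw -173.66325478650822
grip from heel [486. 263.] from tips [486.6 263.1] arm mid [475.3 261.5  37. ] arm width 39.59088814179703
-120 44 -8.231730195290167 -1.586530844272597 -110.2683461792848 -105.71165103895193 36.26460853776288
-105 125 -7.43480551227966 -0.7316565685024538 -104.90775144789072 -90.12290089897282 36.81977499613345
-90 126 -10.519119663872461 3.0394910237072414 -89.74277680101207 -75.01474142887402 36.997672196905484
-75 173 -19.57188470133349 13.838956328398565 -74.35725044242834 -60.34006488046863 36.925465084961104
-60 100 -14.983009012835959 10.966544539815857 -59.67906818562679 -45.21488519405861 36.8467336074076
-45 100 -18.296194374602383 15.04667853298396 -44.859502332137374 -30.07011296702788 36.89331256126951
-30 92 -20.696315902086468 17.34605770718828 -29.963343205933064 -15.043052478827576 36.942021767687265
-15 101 -21.039848333880883 19.550072358063513 -14.96558122141067 -0.16707195686124587 36.49456252450108
0 87 -21.328814155516845 21.81676278989206 0.21110060339787376 14.949696343671647 36.81738882266245
15 82 -22.63066759189914 23.01930019841581 15.292571239243642 29.95532567987972 36.53317444196503
30 76 -22.03393384552839 23.30228328951749 30.126864218974656 44.67067174850436 36.13482976117706
45 121 -31.24280239622869 34.49035800177334 45.1951692179823 59.67771619166021 36.12535252563242
60 62 -31.339501419866206 33.361615971433125 60.10173853518779 73.85437004972493 32.836677040191944
75 4 -20.927748781602332 -19.809032103059447 75.26539427158649 77.88717792505733 31.068320206119807
```

Forceps measured: grip at about (486,263), yaw 11.6°, free gap 46.3 mm (matches the given 46). Descending to grip.

```bash
python3 -m handwheel '[{"xyz":[20,50,1],"dr":[0,-2.4,0],"grip":0.3},{"xyz":[41,100,1],"dr":[0,-2.4,0],"grip":0.3},{"xyz":[41,150,1],"dr":[0,-2.4,0],"grip":0.3},{"xyz":[41,170,1],"dr":[0,-2.4,0],"grip":0.3},{"xyz":[41,170,1],"dr":[0,-2.4,0],"grip":0.3}]' 20
python3 - <<'E'
from h import *
np.set_printoptions(precision=2,suppress=True)
snap("wrist","w6");snap("side","s6")
s=get_state();M=R.from_quat(s['ee_rot']).as_matrix();print(s['ee_pos'],np.degrees(np.arctan2(M[1,2],M[0,2])),s['opening'])
p=cv2.imread("pics/s6.png");cv2.imwrite("pics/s6c.png",cv2.resize(p[180:310,180:340],None,fx=4,fy=4,interpolation=2))
E
```

```text
clock: 9.8
ee_pos: [485.1, 260.6, 77.0]
ee_rot: [0.705, 0.07, -0.073, -0.702]
contact_force: [-0.2, 0.3, 1.4]
opening: 55.3
[487.18 262.45  79.88] 101.62113041060546 55.676591540331934
```

View pics/w6.png

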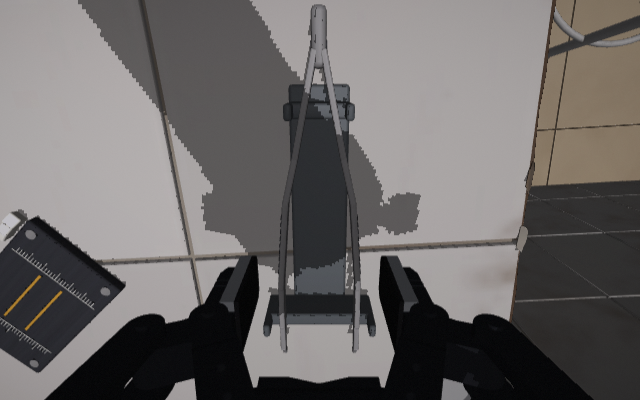

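View pics/s6c.png

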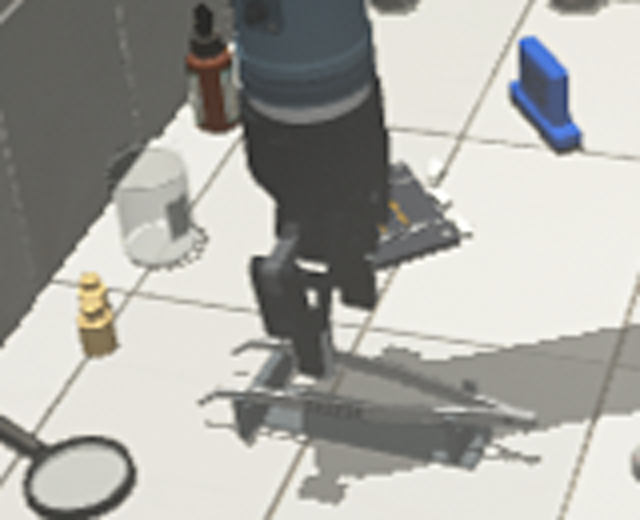

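The fingers are centred over the arms: pads at columns 245 and 395, forceps midline at about 320. Descend and squeeze.

```bash
python3 -m handwheel '[{"xyz":[0,25,0],"dr":[0,0,0],"grip":0.3},{"xyz":[0,45,0],"dr":[0,0,0],"grip":0.3},{"xyz":[0,52,0],"dr":[0,0,0],"grip":0.3},{"xyz":[0,52,0],"dr":[0,0,0],"grip":0.3},{"xyz":[0,52,0],"dr":[0,0,0],"grip":-0.1},{"xyz":[0,52,0],"dr":[0,0,0],"grip":-0.25},{"xyz":[0,52,0],"dr":[0,0,0],"grip":-0.38},{"xyz":[0,52,0],"dr":[0,0,0],"grip":-0.38},{"xyz":[0,52,0],"dr":[0,0,0],"grip":-0.38},{"xyz":[0,52,0],"dr":[0,0,0],"grip":-0.38}]' 20
python3 - <<'E'
from h import *
np.set_printoptions(precision=2,suppress=True)
snap("wrist","w7")
s=get_state();M=R.from_quat(s['ee_rot']).as_matrix();print(s['ee_pos'],np.degrees(np.arctan2(M[1,2],M[0,2])),s['opening'],s['contact_force'])
E
```

```text
clock: 11.15
ee_pos: [488.9, 263.3, 30.1]
ee_rot: [0.704, 0.073, -0.07, -0.703]
contact_force: [-0.2, -0.8, 6.6]
opening: 26.6
[488.89 263.31  30.13] 101.62443658562464 26.331760541925078 [-1.61 -0.14  6.91]
```

View pics/w7.png

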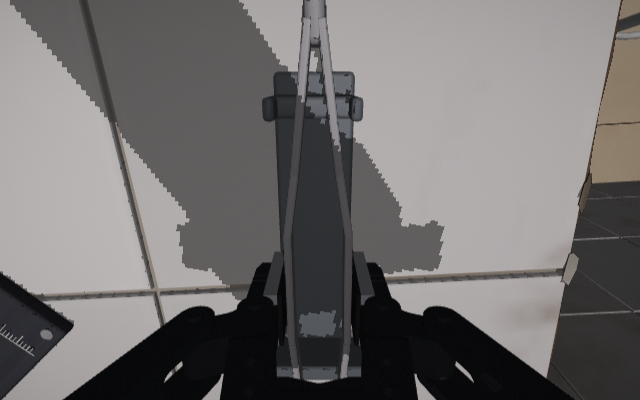

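```bash
python3 -m handwheel '[{"xyz":[0,-10,0],"dr":[0,0,0],"grip":-0.38},{"xyz":[0,-25,0],"dr":[0,0,0],"grip":-0.38},{"xyz":[0,-45,0],"dr":[0,0,0],"grip":-0.38},{"xyz":[0,-70,0],"dr":[0,0,0],"grip":-0.38},{"xyz":[0,-70,0],"dr":[0,0,0],"grip":-0.38},{"xyz":[0,-70,0],"dr":[0,0,0],"grip":-0.38},{"xyz":[0,-70,0],"dr":[0,0,0],"grip":-0.38}]' 20
python3 - <<'E'
from h import *
np.set_printoptions(precision=2,suppress=True)
snap("wrist","w8");snap("side","s8");snap("scene","c8")
s=get_state();M=R.from_quat(s['ee_rot']).as_matrix();print(s['ee_pos'],np.degrees(np.arctan2(M[1,2],M[0,2])),s['opening'],s['contact_force'])
p=cv2.imread("pics/s8.png");cv2.imwrite("pics/s8c.png",cv2.resize(p[180:310,180:340],None,fx=4,fy=4,interpolation=2))
E
```

```text
clock: 12.08
ee_pos: [487.7, 262.8, 99.1]
ee_rot: [0.704, 0.072, -0.071, -0.702]
contact_force: [0.4, 0.7, -1.8]
opening: 26.8
[487.96 263.12  99.24] 101.63006996646048 26.749109560850663 [ 0.77 -0.34 -0.11]
```

View pics/s8c.png

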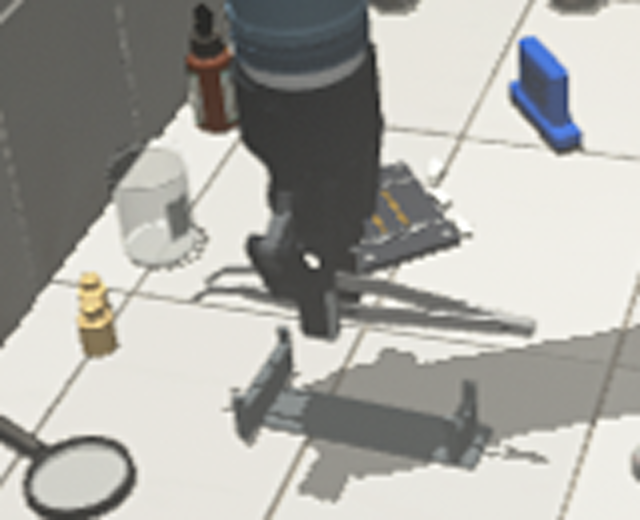

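View pics/w8.png

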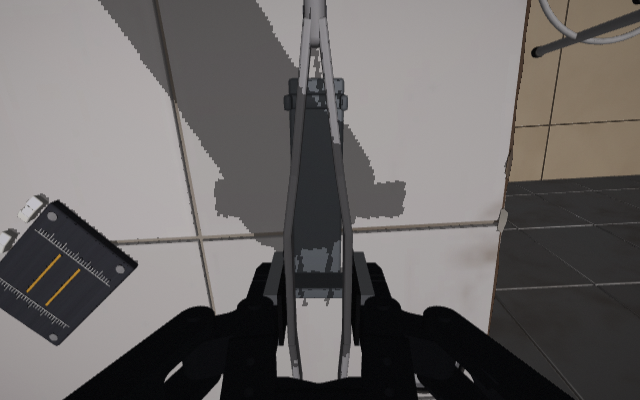

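```bash
python3 - <<'E'
from h import *
np.set_printoptions(precision=2,suppress=True)
p=cv2.imread("pics/w8.png");d=np.load("pics/w8.npy")
a=p[220:400,240:400];a=cv2.convertScaleAbs(a,alpha=2.5)
cv2.imwrite("pics/w8c.png",cv2.resize(a,None,fx=3.3,fy=3.3,interpolation=2))
c=get_calibration("wrist")
f=R.from_euler('z',0)
# predicted tip pixels (tool frame) for gap 16
s=get_state();y=np.radians(101.63-90);u=np.array([np.cos(y),np.sin(y)]);n=np.array([-u[1],u[0]])
for h in(8,-8):
    t=s['ee_pos'][:2]+82.3*u+h*n;print(h,proj(c,[t[0],t[1],s['ee_pos'][2]-13.6]))
E
```

```text
8 [[330.82 408.41]]
-8 [[300.97 408.36]]
```

View pics/w8c.png

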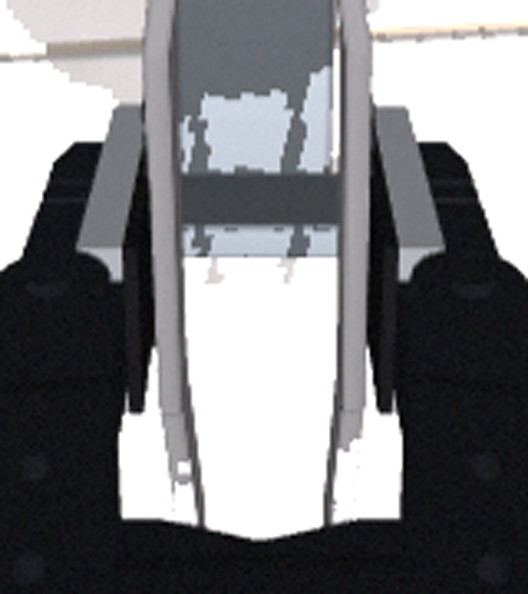

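```bash
python3 - <<'E'
from h import *
np.set_printoptions(precision=2,suppress=True)
c=get_calibration("wrist");p=cv2.imread("pics/w8.png")
a=cv2.convertScaleAbs(p[285:312,290:345],alpha=1.6)
cv2.imwrite("pics/w8s.png",cv2.resize(a,None,fx=12,fy=12,interpolation=0))
f=lambda a:np.array(a,float)/3.3+[240,220]
q=plane(c,f([[213,280],[288,276]]),0);print('shadow',q,np.linalg.norm(q[0]-q[1]))
for r in(60,110,160,200,260):
    pass
for l,r,y in((146,371,20),(145,372,130),(150,368,250),(158,362,350),(163,357,405)):
    q=plane(c,f([[l,y],[r,y]]),106);s=get_state();u=np.array([np.cos(np.radians(11.63)),np.sin(np.radians(11.63))]);m=q.mean(0)
    print('width',y,np.linalg.norm(q[0]-q[1]),'station',(m[:2]-s['ee_pos'][:2])@u,'lat',(m[:2]-s['ee_pos'][:2])@[-u[1],u[0]])
E
```

```text
shadow [[566.69 269.56   0.  ]
 [562.09 286.44  -0.  ]] 17.49260419150274
width 20 25.45202300049386 station -32.21643414582759 lat 1.5209020473824864
width 130 26.571163049496988 station -18.26720609620608 lat 1.5021701873874234
width 250 26.52375310317379 station -1.8999120811146988 lat 1.5414613875381595
width 350 25.663490613247035 station 12.75880914738523 lat 1.6502978461875841
width 405 24.870196733277695 station 21.25379670739884 lat 1.6429482878635349
```

View pics/w8s.png

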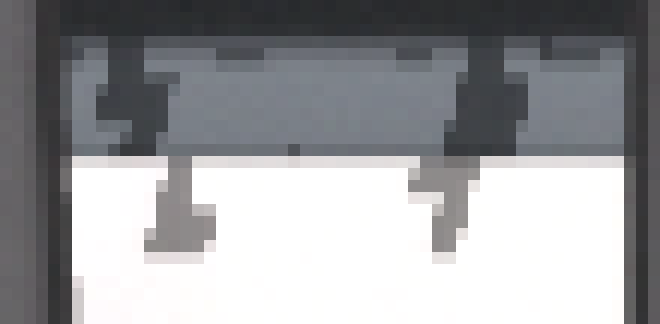

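The held width reads 26.5 mm, which puts the gap at about 17 mm; the shadow gap of 17.5 mm agrees. I'll tighten slightly and go over the plate, high enough to see the lines between the arms.

```bash
python3 -m handwheel '[{"xyz":[-1,0,-22],"dr":[0,8,0],"grip":-0.392},{"xyz":[-2,0,-44],"dr":[0,16,0],"grip":-0.392},{"xyz":[-3,0,-66],"dr":[0,24,0],"grip":-0.392},{"xyz":[-4,0,-88],"dr":[0,32,0],"grip":-0.392},{"xyz":[-5,0,-110],"dr":[0,40,0],"grip":-0.392},{"xyz":[-5,0,-131],"dr":[0,46.6,0],"grip":-0.392},{"xyz":[-5,0,-131],"dr":[0,46.6,0],"grip":-0.392},{"xyz":[-5,0,-131],"dr":[0,46.6,0],"grip":-0.392},{"xyz":[-5,0,-131],"dr":[0,46.6,0],"grip":-0.392},{"xyz":[-5,0,-131],"dr":[0,46.6,0],"grip":-0.392}]' 20
python3 - <<'E'
from h import *
np.set_printoptions(precision=2,suppress=True)
snap("wrist","w9");snap("side","s9");snap("scene","c9")
s=get_state();M=R.from_quat(s['ee_rot']).as_matrix();print(s['ee_pos'],np.degrees(np.arctan2(M[1,2],M[0,2])),s['opening'],s['contact_force'])
p=cv2.imread("pics/w9.png");a=cv2.convertScaleAbs(p[220:400,240:400],alpha=2)
cv2.imwrite("pics/w9c.png",cv2.resize(a,None,fx=3.3,fy=3.3,interpolation=2))
E
```

```text
clock: 13.48
ee_pos: [509.2, 134.9, 99.5]
ee_rot: [0.675, -0.211, 0.213, -0.674]
contact_force: [-0.5, 0.2, -0.2]
opening: 26.1
[509.39 134.19  99.58] 55.08006330030482 26.412613690674583 [ 1.09 -0.82 -0.77]
```

View pics/w9.png

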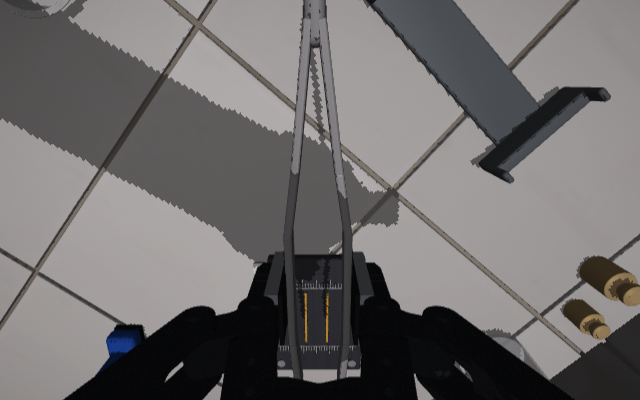

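View pics/w9c.png

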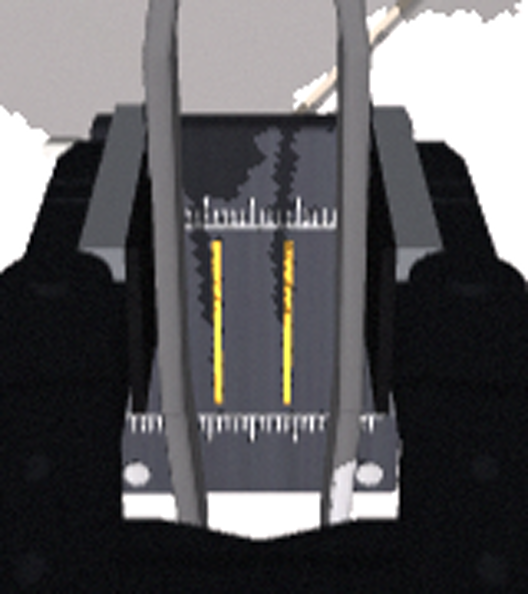

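```bash
python3 - <<'E'
from h import *
np.set_printoptions(precision=2,suppress=True)
c=get_calibration("wrist");s=get_state();e=s['ee_pos'][:2]
a=np.radians(55.08-90);u=np.array([np.cos(a),np.sin(a)]);n=np.array([-u[1],u[0]])
f=lambda a:np.array(a,float)/3.3+[240,220]
L=lambda px,z:np.array([[(q[:2]-e)@u,(q[:2]-e)@n] for q in plane(c,f(px),z)])
print('lines (l start,end; r start,end)\n',L([[216,240],[218,404],[290,240],[288,404]],8))
print('arms',[ (L([[l,y],[r,y]],106).mean(0),np.ptp(L([[l,y],[r,y]],106)[:,1])) for l,r,y in((145,371,20),(146,371,130),(150,368,250),(158,362,350),(163,358,405))])
print('shadow tips',L([[208,322],[280,322]],8))
p=cv2.imread("pics/w9.png");h=cv2.cvtColor(p,cv2.COLOR_BGR2HSV);m=cv2.inRange(h,(15,120,70),(35,255,255));m[:285]=0;m[:,:290]=0;m[:,345:]=0;m[350:]=0
v,x=np.nonzero(m)
for k in(x<317,x>=317):
    print(np.polyfit(v[k],x[k],1)@[300,1],np.polyfit(v[k],x[k],1)@[335,1],v[k].min(),v[k].max())
sd=proj(get_calibration("side"),[[577,86.8,8]]);print(sd)
for nme in("s9","c9"):
    im=cv2.imread(f"pics/{nme}.png");cx,cy=proj(get_calibration({"s9":"side","c9":"scene"}[nme]),[[555,100,40]])[0].astype(int)
    cv2.imwrite(f"pics/{nme}c.png",cv2.resize(im[cy-45:cy+45,cx-60:cx+60],None,fx=6,fy=6,interpolation=2))
E
```

```text
lines (l start,end; r start,end)
 [[ 61.61  -8.96]
 [106.36  -9.09]
 [ 61.63   7.47]
 [106.38   7.34]]
arms [(array([-33.13,   0.61]), np.float64(25.634710365845145)), (array([-19.14,   0.64]), np.float64(26.412859856052908)), (array([-2.71,  0.68]), np.float64(26.60506048000034)), (array([12.01,  0.79]), np.float64(25.746545169451178)), (array([20.55,  0.85]), np.float64(25.081683648484557))]
shadow tips [[ 83.36 -11.08]
 [ 83.38   5.35]]
305.2118083026232 305.5808946205529 293 341
326.912466829018 326.4023025848796 293 341
[[276.02 232.09]]
```

View pics/s9c.png

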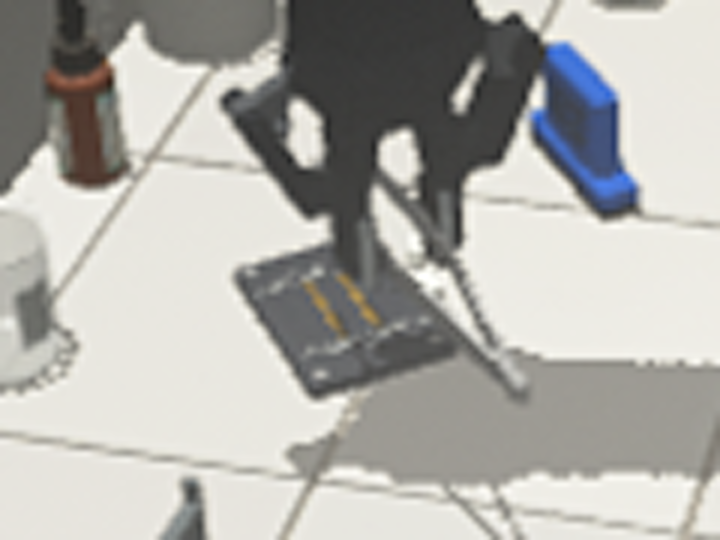

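View pics/c9c.png

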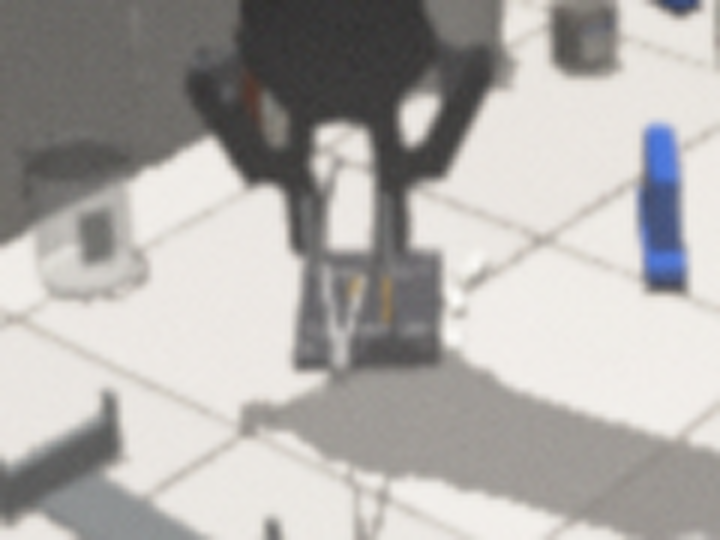

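The line midline is at lateral -0.8 and the forceps midline extrapolates to about +1.0 at the tips, so I shift -1.8 sideways and +1.5 forward. The tips' shadow gap matches the line spacing. Descending with that correction.

```bash
python3 -m handwheel '[{"xyz":[1.5,0,-1.8],"dr":[0,0,0],"grip":-0.392},{"xyz":[1.5,20,-1.8],"dr":[0,0,0],"grip":-0.392},{"xyz":[1.5,40,-1.8],"dr":[0,0,0],"grip":-0.392},{"xyz":[1.5,55,-1.8],"dr":[0,0,0],"grip":-0.392},{"xyz":[1.5,62,-1.8],"dr":[0,0,0],"grip":-0.392},{"xyz":[1.5,66,-1.8],"dr":[0,0,0],"grip":-0.392},{"xyz":[1.5,66,-1.8],"dr":[0,0,0],"grip":-0.392},{"xyz":[1.5,66,-1.8],"dr":[0,0,0],"grip":-0.392},{"xyz":[1.5,66,-1.8],"dr":[0,0,0],"grip":-0.392}]' 20
python3 - <<'E'
from h import *
np.set_printoptions(precision=2,suppress=True)
snap("wrist","w10");snap("side","s10");snap("scene","c10")
s=get_state();M=R.from_quat(s['ee_rot']).as_matrix();print(s['ee_pos'],np.degrees(np.arctan2(M[1,2],M[0,2])),s['opening'],s['contact_force'],M[:,1])
ims=[]
for nme,k in(("s10","side"),("c10","scene")):
    im=cv2.imread(f"pics/{nme}.png");cx,cy=proj(get_calibration(k),[[555,100,30]])[0].astype(int)
    ims.append(cv2.resize(im[cy-35:cy+35,cx-45:cx+45],None,fx=8,fy=8,interpolation=2)[:,:400*2])
    cv2.imwrite(f"pics/{nme}c.png",ims[-1])
print([ (k,proj(get_calibration(k),[[555,100,30]])[0].astype(int)) for k in("side","scene")])
E
```

```text
clock: 14.75
ee_pos: [510.2, 131.9, 34.1]
ee_rot: [0.675, -0.211, 0.214, -0.674]
contact_force: [-1.2, -0.1, -0.1]
opening: 25.9
[509.95 131.76  33.83] 55.08072462923211 26.231883724163286 [-0.2  -0.29 -0.7 ] [ 0. -0. -1.]
[('side', array([279, 230])), ('scene', array([272, 221]))]
```

View pics/s10c.png

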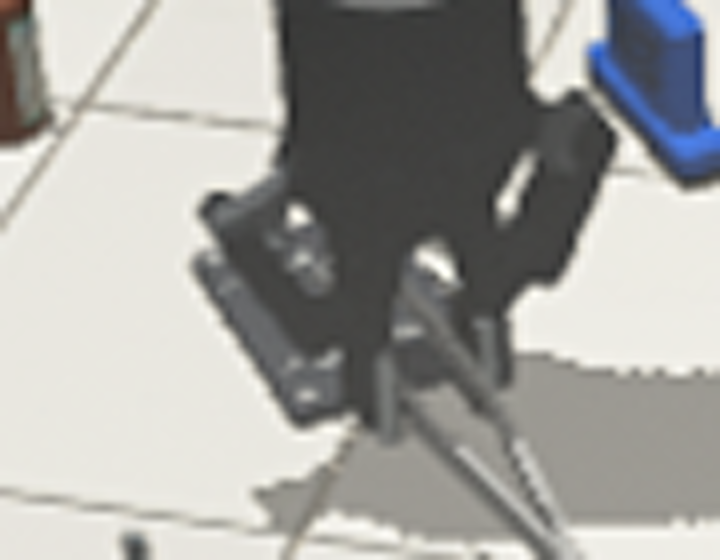

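View pics/c10c.png

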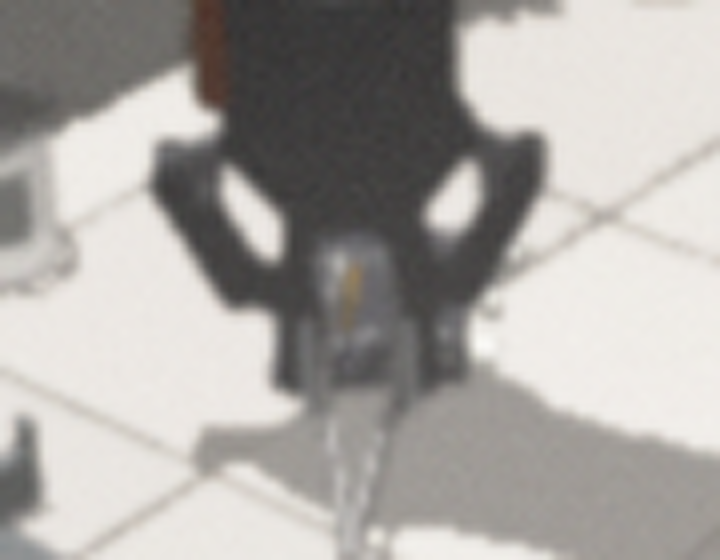

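View pics/w10.png

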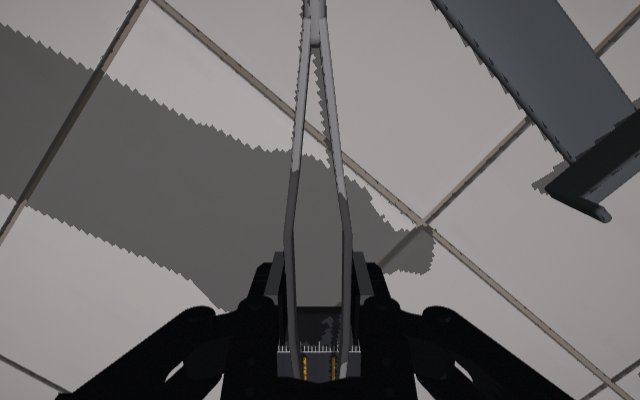

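```bash
python3 - <<'E'
from h import *
np.set_printoptions(precision=2,suppress=True)
p=cv2.imread("pics/w10.png");d=np.load("pics/w10.npy")
a=cv2.convertScaleAbs(p[220:400,240:400],alpha=2)
cv2.imwrite("pics/w10c.png",cv2.resize(a,None,fx=3.3,fy=3.3,interpolation=2))
c=get_calibration("wrist");s=get_state();e=s['ee_pos'][:2]
A=np.radians(55.08-90);u=np.array([np.cos(A),np.sin(A)]);n=np.array([-u[1],u[0]])
m=np.zeros(d.shape,bool);m[0:378,282:355]=1
q=cloud(c,d,m);L=np.c_[(q[:,:2]-e)@u,(q[:,:2]-e)@n,q[:,2]]
for lo in range(-120,60,12):
    t=L[(L[:,0]>=lo)&(L[:,0]<lo+12)&(L[:,2]>28)&(L[:,2]<60)&(abs(L[:,1]-.8)<16)]
    if len(t)>5: print(lo,len(t),'lat',t[:,1].min(),t[:,1].max(),'mid',(t[:,1].min()+t[:,1].max())/2,'z med/90%',np.median(t[:,2]),np.percentile(t[:,2],90))
t=L[(L[:,2]<12)&(L[:,0]>45)];print('plate z',np.median(t[:,2]))
h=cv2.cvtColor(p,cv2.COLOR_BGR2HSV);mm=cv2.inRange(h,(15,120,70),(35,255,255));mm[:350]=0;mm[:,:290]=0;mm[:,350:]=0
v,x=np.nonzero(mm)
for k in(x<318,x>=318):
    z=plane(c,[[x[k].mean(),v[k].mean()],[x[k].mean(),v[k].min()]],8);print('line',(z[:,:2]-e)@u,(z[:,:2]-e)@n)
E
```

```text
-120 6 lat -4.014619328881195 2.822383882272991 mid -0.596117723304102 z med/90% 38.665666705097465 39.043146819348905
-108 1075 lat -4.751876987094288 3.8242321025827066 mid -0.46382244225579083 z med/90% 39.87434295564803 40.831546798185755
-96 877 lat -5.951040260254875 5.5772609109516 mid -0.18688967465163753 z med/90% 39.837220371880605 40.73314453422122
-84 756 lat -7.204913624981483 7.100889145094585 mid -0.05201223994344906 z med/90% 39.86559832411068 40.77535379142218
-72 692 lat -8.531427367036807 8.717107972030846 mid 0.09284030249701924 z med/90% 39.90687517314119 40.700224797270074
-60 626 lat -9.971058073264722 10.366116812194027 mid 0.19752936946465294 z med/90% 39.924034966116594 40.7290427161492
-48 556 lat -11.785109944699524 12.139037438904694 mid 0.1769637471025849 z med/90% 39.89662166373933 40.60948643633707
-36 540 lat -12.935974124763984 13.338494924383447 mid 0.20126039980973154 z med/90% 39.73436828676641 40.59977339812309
-24 733 lat -14.752929652277219 15.801635448988176 mid 0.5243528983554784 z med/90% 39.71642299104171 41.13430173907876
-12 752 lat -12.949963907842623 14.103642125127054 mid 0.5768391086422158 z med/90% 40.18007447524701 51.09239182583967
0 678 lat -13.053149750335724 14.086554891814872 mid 0.5167025707395743 z med/90% 40.188928909880154 52.91409256274193
12 429 lat -12.561533404958357 13.94595450951193 mid 0.6922105522767863 z med/90% 39.5847185289947 40.3930766332845
24 434 lat -11.750455233910031 13.934723816120323 mid 1.092134291105146 z med/90% 39.09547267848074 39.96025810672628
36 188 lat -10.759626610765038 12.896517691205238 mid 1.0684455402201003 z med/90% 38.778161942763795 39.851147945935615
plate z 7.515893922684683
line [66.66 58.56] [-7.08 -6.97]
line [66.69 59.26] [8.7  8.61]
```

View pics/w10c.png

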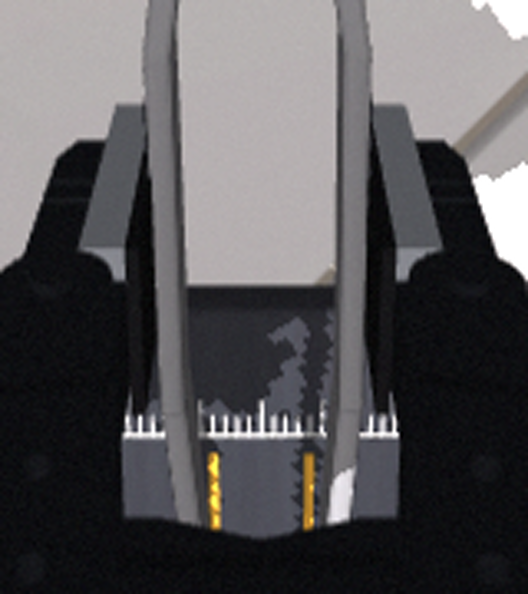

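Tips are centred on the lines within about 1 mm, roughly 12 mm above the plate, with the forceps level. I'll lower 2 mm, settle, do one last check and hand in.

```bash
python3 -m handwheel '[{"xyz":[0,2,0],"dr":[0,0,0],"grip":-0.392},{"xyz":[0,2,0],"dr":[0,0,0],"grip":-0.392},{"xyz":[0,2,0],"dr":[0,0,0],"grip":-0.392},{"xyz":[0,2,0],"dr":[0,0,0],"grip":-0.392},{"xyz":[0,2,0],"dr":[0,0,0],"grip":-0.392},{"xyz":[0,2,0],"dr":[0,0,0],"grip":-0.392}]' 20
python3 - <<'E'
from h import *
np.set_printoptions(precision=2,suppress=True)
snap("side","s11");o=[]
for i in range(6):
    snap("wrist","w11");s=get_state();o.append(np.r_[s['ee_pos'],s['opening'],s['contact_force']])
print(np.mean(o,0),np.std(o,0))
p=cv2.imread("pics/w11.png");a=cv2.convertScaleAbs(p[220:400,240:400],alpha=2)
cv2.imwrite("pics/w11c.png",cv2.resize(a,None,fx=3.3,fy=3.3,interpolation=2))
E
```

```text
clock: 15.65
ee_pos: [510.0, 131.8, 31.8]
ee_rot: [0.675, -0.211, 0.213, -0.674]
contact_force: [-0.1, -0.3, -0.8]
opening: 26.2
[509.96 131.76  31.84  26.21   0.17  -0.16  -0.59] [0.01 0.01 0.01 0.18 0.23 0.4  0.44]
```

View pics/w11c.png

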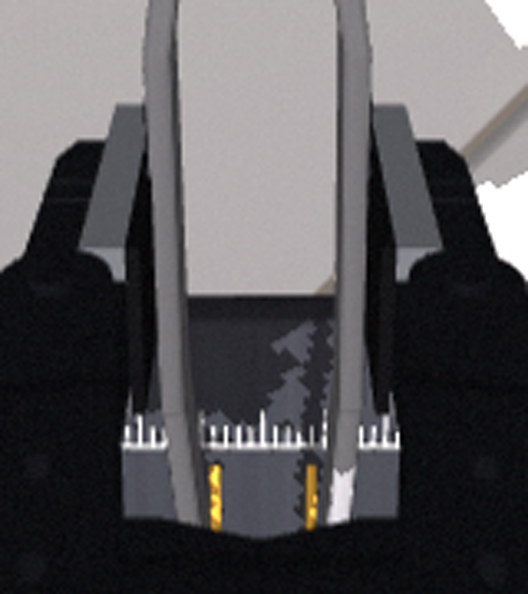

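View pics/s11.png

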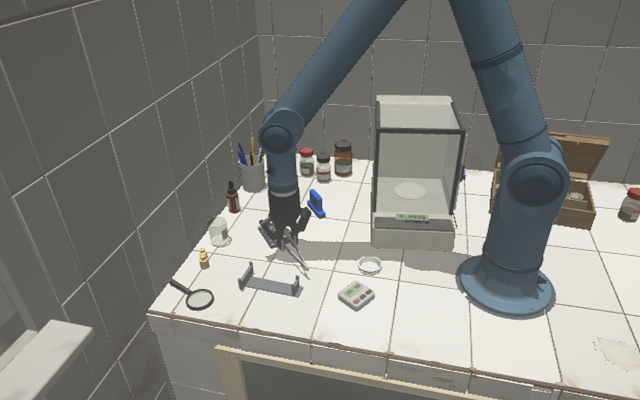

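```bash
python3 -c "
from plant import *
close_job();print(get_state()['clock'])"
```

```text
the job is handed in; nothing more can be done
the job is handed in; nothing more can be done
```

I wiped the three chips off the plate with the blue scraper and stood it upright and released on the bench, well clear of the plate. The forceps came off their rest, and the fingers now hold them with the tips low over the two yellow lines. I handed the job in just after about 16 s; no verdict is reported.

Last checks:
- **Chips:** measured right after the wipe, all three lay flat on the bench. Their centres were at plate y of about -43 to -54 mm, past the 38 mm needed.
- **Scraper:** standing upright in the final side view, with the beaker, weights and plate looking undisturbed.
- **Tip gap:** the opening averaged 26.2 mm, which implies about 16.4 mm. An image reading of 26.5 mm across the arms suggests about 17 mm. The tips' shadow on the plate was as wide as the line spacing.
- **Tip position:** sideways error about 1 mm or less, near the middle of the lines' length, and about 10 mm above the plate.
- **Steadiness:** wrist force about zero and TCP pose steady to 0.01 mm over the last readings.

The wrist camera cannot see the tip points themselves, and the side views were too coarse or blocked. The gap and tip position are therefore inferred from the arms, the finger opening and the shadow.

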